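Present a bearing to the inspection camera on a telescoping slide

ROBOT

A 7-joint arm with a two-finger parallel gripper is mounted at the origin on the work surface. World frame = base frame: x ahead of the robot, y to its left, z up, the work surface at z = 0. Lengths are in mm, angles in rad, forces in N, time in s.
With the tool pointing down it reaches from about 425 to 950 mm from the base axis. Payload 4.7 kg.
Tool frame: the origin (TCP) lies midway between the tips of the shut fingers; the grasp point (between the pads) lies 19 mm behind it; z points along the fingers, y is the line along which they close (so a half turn about z gives the same grasp; the last joint's range is limited). The gripper opens to 87 mm and grips with 3 to 60 N. Pads are 19 mm wide; open, the fingers measure 117 mm over their backs; the gripper's body (75 mm by 190 mm) begins 51 mm behind the grasp point.
Start: joints at [-0.029, 0.469, -0.049, 1.532, 0.024, 1.141, -0.082], TCP at [675.02, 0.048, 190.573] pointing down, gripper open.
Joint ranges: [-2.59, 2.59], [-0.33, 1.99], [-1.39, 1.29], [0.1, 2.45], [-1.04, 4.18], [0.21, 1.99], [-2.66, 2.66]. Speed limits (rad/s): [2.57, 2.57, 3.14, 3.14, 3.14, 3.14, 3.14].

INTERFACE

Orientations are given as [roll, pitch, yaw] about the fixed x, y, z axes, in that order (R = Rz(yaw) Ry(pitch) Rx(roll)).
In Python, from workcell import ctrl gives the robot as it stands.
- The arm moves only by the tool arm_command, never from a script. Its argument "plan" is a list of rows, each a list of 3 entries, a list of its own where there are three numbers: the shift along the tool's x, y, z in mm, then the turn, a rotation vector about the tool's x, y, z in degrees, then the closure in counts, from 0 (fully open) to 255 (shut). In form: [[[dx, dy, dz], [rx, ry, rz], claw], ...]. A call has exactly 5 rows; each row shifts and turns the commanded pose from where the row before left it, along the tool's axes as they then stand; what a row does not reach is not made up. A row lasts 1/12 s, in which the tool goes at most 41.7 mm and 7.16 degrees, less where a joint would pass 70% of its speed; a pose out of reach is approached as far as the arm can. A call is refused whole if a number of a shift passes 41.7 or a number of a turn 7.16, either way. A call with a gripper value outside its range is refused whole. The fingers move at their own pace and stop on an object; "squeeze" is the grip in N (left out, the last holds). Time passes only in rows, so rows that do not move let the fingers close, or fill a call up. It gives the time, the measured TCP pose, the force, the opening and the grip force at its end, in the units of the state.
- ctrl.get_obs(): the state, without advancing time (a new reading comes with each control period).
- ctrl.capture(name): name is "scene" or "side" or "wrist"; returns the picture (480x640x3 uint8, red, green, blue); there is no depth.
- ctrl.camera_params(name): a dict with "fx", "fy", "cx", "cy" (pixels), "k1" (the pictures are not rectified: a ray, as slopes to the right and down, at radius r is drawn at 1 + k1 r^2 times it, then the intrinsics apply), "extrinsics" (4x4, takes a point from world to camera coordinates). Camera axes: x right, y down, z forward; pixel columns grow to the right and rows downward; lengths in mm; the calibration is good to about 2 mm. A picture is of the moment at which its call begins: read the wrist's pose just before it. camera_params takes no time and is no camera call; for the wrist camera it gives the pose at the moment of the call.
- ctrl.sign_off(): hands the job in; it is judged then, once.
The state is a dict: "time_s": time; "joints": joint angles; "qd": joint speeds; "effort": joint torques, N m; "tcp_pos": TCP position; "ee_rot": TCP orientation; "ft_force": force on the tool from outside, world axes, zero at the start; "ft_torque": the same for the moment, N m; "width": opening from 0.0 (shut) to 1.0 (fully open); "grasp_force": force on a finger pad.
Only numpy, scipy, OpenCV 4.12 (cv2) and the standard library are available. Lean on these libraries where they do the work, as an engineer would, in place of code of your own. Each camera call takes 0.05 s, during which the arm holds its last target. There are 200 camera calls.

TASK

Take the blue-sealed ball bearing out of the compartment tray and seat it flat on the pin of the telescoping presenter, let go of it, then press the red release button so that the slide springs free. Take the slide's black post and pull the telescope past its first stop fully out to the second stop, so that the bearing, still seated on its pin, stands in front of the camera, and finish while still holding the post there, because a spring would draw the slide back. Leave the other parts and tools where they are.

Things in the scene. Friction and masses are not known exactly. Their poses are not given: they have to be found in the camera images.
- bearing: Steel ball bearing with blue seals, lying flat on the floor of one of the three tray compartments (which one varies): ring 35 mm outside diameter, 15 mm bore, 11 mm thick, 30 to 65 g. Origin at the centre of its underside, z up.
- tray: Blue open tray, fixed, 300 (its x) x 120 (its y) x 25 mm tall, walls and floor 4 mm (floor top 4 mm above the bench). Two dividers as tall as the walls make three compartments in a row along x, each about 95 (x) x 112 (y) mm, centres 98 mm apart. Origin at the centre of its underside.
- presenter: Telescoping bearing presenter, fixed: aluminium plate 420 x 90 x 10 mm with a grey housing (54 mm tall, 140 long, centred 50 mm behind the origin) from which a tube and a thinner rod telescope along its own +x, the pull direction. A black camera 90 mm tall stands 170 mm along +x, 110 to 180 mm off on -y. Origin at bench height under the telescope's axis.
- slide: Yellow slide block on the telescope rod, 125 x 44 mm, top 50 mm above the bench; carries the pin (rear) and the black post (front). Locked until the button is pressed, then springs out about 15 mm. Beyond, a spring resists: up to 3 N to the first stop (60 mm from home), 3 to 6 N to the hard second stop (120 mm). Let go, it runs back. Origin and axes coincide with the presenter's when home.
- pin_seat (a point): On the slide: foot of the upright steel pin, on the slide's flat top, 50 mm above the bench; a seated bearing's origin lies here. Pin 10 mm diameter, 26 mm tall, tip tapered. 50 mm along presenter +x when home, 170 mm at the second stop, in front of the camera.
- post_top (a point): On the slide: centre of the top of the black upright rubber pull post, 24 mm diameter, 50 mm tall (from 50 to 100 mm above the bench), 75 mm ahead of the pin along presenter +x. At 125 mm along presenter +x when home, 185 mm at the first stop, 245 mm at the second stop.
- button_top (a point): Centre of the top of the round red release button, 28 mm diameter, on top of the housing, facing up; 50 mm behind the presenter's origin on its -x, 68 mm above the bench.
- release (a joint): Travel of the red button, m: 0 up, 0.006 fully down (about 5.5 N); the slide is freed from about 0.005. It springs back up.
- bush: Brass bush (bystander) in another tray compartment: ring 28 mm outside, 24 mm tall; origin at the centre of its underside.
- spacer: Orange plastic spacer ring (bystander) in another tray compartment: 42 mm outside, 24 mm hole, 14 mm tall; origin at the centre of its underside.
- screwdriver: Screwdriver (bystander) lying at the left of the bench.
- mallet: Hammer with a red handle (bystander) lying at the near right of the bench.
- wrench: Steel wrench (bystander) lying at the near right of the bench.
- spray: White bottle with a red cap (bystander), 52 mm diameter, 160 mm tall, at the left of the bench; origin at the centre of its underside.

How it is judged (in metres and radians):
On the way, in this order (a step that is already met when the one before it is completed fails the run):
1. the bearing is seated on the pin and let go, with the slide still home (horizontal distance between bearing and pin_seat below 0.006 m and z of bearing in the frame of pin_seat between -0.003 and 0.003 m and angle between bearing's own z axis and vertical below 0.15 rad and contact force between the fingers and bearing below 0.3 N and x of post_top in the frame of presenter below 0.13 m), for 0.2 s.
2. the red button is pressed down with the bearing on the pin (horizontal distance between bearing and pin_seat below 0.006 m and z of bearing in the frame of pin_seat between -0.003 and 0.003 m and angle between bearing's own z axis and vertical below 0.15 rad and value of joint release above 0.0045 m).
3. the slide is pulled past its first stop by the robot, the bearing on the pin (horizontal distance between bearing and pin_seat below 0.006 m and z of bearing in the frame of pin_seat between -0.003 and 0.003 m and angle between bearing's own z axis and vertical below 0.15 rad and contact force between the fingers and slide above 1 N and x of post_top in the frame of presenter above 0.195 m), for 0.05 s.
At the end, for the whole second after the job is handed in: The slide is held by the robot's fingers (contact over 1 N) within 8 mm of the second stop and at rest (under 20 mm/s), the button is back up, and the bearing, not touched by the fingers, is seated on the pin: within 6 mm of its axis, within 3 mm of the seat's height, flat within 0.15 rad (horizontal distance between bearing and pin_seat below 0.006 m and z of bearing in the frame of pin_seat between -0.003 and 0.003 m and angle between bearing's own z axis and vertical below 0.15 rad and contact force between the fingers and bearing below 0.3 N and contact force between the fingers and slide above 1 N and x of post_top in the frame of presenter above 0.237 m and linear speed of slide below 0.02 m/s and value of joint release below 0.003 m); the arm keeps its last pose, push and grip.
It fails at once if another part or tool is moved more than 30 mm (distance of any of bush, spacer, screwdriver, mallet, wrench, spray from where it was at the start of the episode above 0.03 m).
It also fails if it takes over 58 s, if anything falls off the work surface, if the arm or the gripper's body presses on something with over 40 N, if the wrist force passes 120 N, or if a joint passes its speed limit or range.

## Working session

There is one attempt and no reset: what is moved stays moved. The work goes in short steps, Python scripts to look and compute and a tool call to move; the robot and the scene stay as the last step left them, time stands still between calls to the robot, and variables do not carry over. Pictures are saved under pics/ and viewed, at most 10 in all, crops included, and the job is handed in when it is done.

Besides the shell and the picture viewer there is one more tool, called after "Request:" in YAML: its name, and indented under it one key for each argument. arm_command: Moves the arm, as the interface text tells. Its arguments: {"type":"object","properties":{"plan":{"type":"array","items":{"type":"array"}},"squeeze":{"type":"number"}},"required":["plan"]}

```bash
mkdir -p pics
cat > h.py <<'E'
import numpy as np, cv2
from workcell import ctrl
def snap(n,f):
    p=ctrl.camera_params(n); im=ctrl.capture(n); cv2.imwrite('pics/'+f,im[:,:,::-1]); return im,p
def ray(p,u,v):
    d=np.array([[p['k1'],0,0,0]],float).ravel()
    K=np.array([[p['fx'],0,p['cx']],[0,p['fy'],p['cy']],[0,0,1]])
    x=cv2.undistortPoints(np.array([[[u,v]]],float),K,d)[0,0]
    E=np.array(p['extrinsics']); R=E[:3,:3]; o=-R.T@E[:3,3]
    return o,R.T@np.array([x[0],x[1],1])
def onz(p,u,v,z):
    o,d=ray(p,u,v); return o+d*(z-o[2])/d[2]
def proj(p,X):
    E=np.array(p['extrinsics']); c=E[:3,:3]@np.array(X,float)+E[:3,3]; s=c[:2]/c[2]; s=s*(1+p['k1']*(s@s))
    return s[0]*p['fx']+p['cx'],s[1]*p['fy']+p['cy']
def blobs(im,lo,hi,amin=60):
    h=cv2.cvtColor(im,cv2.COLOR_RGB2HSV); m=cv2.inRange(h,np.array(lo),np.array(hi))
    n,l,s,c=cv2.connectedComponentsWithStats(m)
    return [(s[i,4],c[i].round(1).tolist(),s[i,:4].tolist()) for i in range(1,n) if s[i,4]>amin]
E
python3 - <<'E'
from h import *
a,p=snap('scene','s1.png'); b,q=snap('side','d1.png')
for im,P,n in((a,p,'scene'),(b,q,'side')):
    E=np.array(P['extrinsics']);print(n,(-E[:3,:3].T@E[:3,3]).round(),E[2,:3].round(2))
    for c,lo,hi in(('red',(0,150,80),(8,255,255)),('yel',(20,120,80),(35,255,255)),('blue',(95,120,50),(125,255,255))):
        print(c,blobs(im,lo,hi))
o=ctrl.get_obs();print(o['time_s'],o['tcp_pos'],o['ee_rot'])
E
```

```text
scene [1139. -494. 1182.] [-0.47  0.36 -0.81]
red [(np.int32(1777), [168.2, 12.0], [121, 0, 100, 36]), (np.int32(695), [221.9, 249.3], [183, 242, 79, 16]), (np.int32(4194), [493.6, 311.3], [441, 257, 111, 113]), (np.int32(89), [261.9, 315.1], [257, 310, 11, 11])]
yel [(np.int32(624), [312.6, 303.5], [289, 290, 47, 28])]
blue [(np.int32(6293), [65.7, 29.7], [0, 0, 127, 76]), (np.int32(2294), [397.1, 32.6], [376, 0, 45, 73]), (np.int32(1168), [438.4, 44.7], [422, 18, 37, 55]), (np.int32(452), [6.2, 76.4], [0, 50, 20, 44]), (np.int32(189), [430.5, 95.7], [419, 88, 23, 18]), (np.int32(9394), [568.2, 168.5], [488, 94, 152, 152]), (np.int32(1944), [421.1, 228.8], [389, 189, 67, 76]), (np.int32(5403), [121.6, 384.0], [68, 322, 112, 126]), (np.int32(5266), [411.3, 386.9], [350, 329, 122, 125])]
side [ -36. 1354.  923.] [ 0.31 -0.8  -0.51]
red [(np.int32(2855), [116.8, 248.2], [76, 199, 98, 85]), (np.int32(453), [402.8, 218.9], [374, 206, 56, 27]), (np.int32(85), [211.5, 317.9], [206, 314, 12, 11]), (np.int32(426), [297.5, 357.9], [279, 343, 38, 32])]
yel [(np.int32(200), [288.2, 209.5], [273, 200, 37, 24])]
blue [(np.int32(904), [367.5, 160.2], [340, 142, 49, 34]), (np.int32(153), [209.0, 174.8], [187, 162, 41, 30]), (np.int32(318), [180.9, 211.6], [166, 196, 24, 30]), (np.int32(4124), [252.7, 297.8], [185, 268, 132, 62]), (np.int32(2722), [43.0, 329.5], [0, 306, 83, 66])]
0.1 [6.74399032e+02 5.88225375e-03 1.89566170e+02] [-3.13978409e+00  1.24811320e-04  1.57089525e+00]
```

View pics/s1.png

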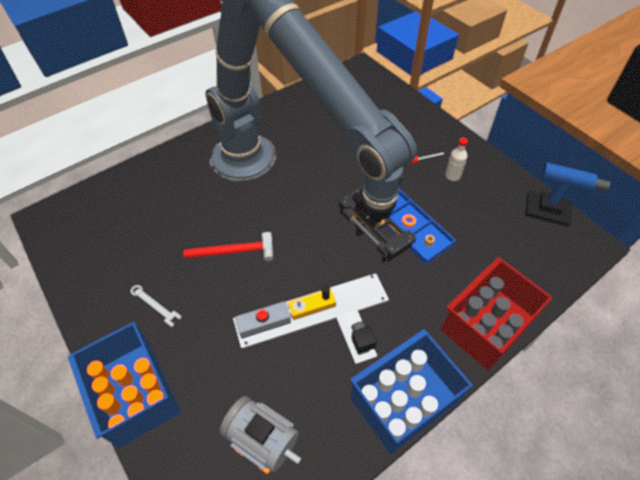

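View pics/d1.png

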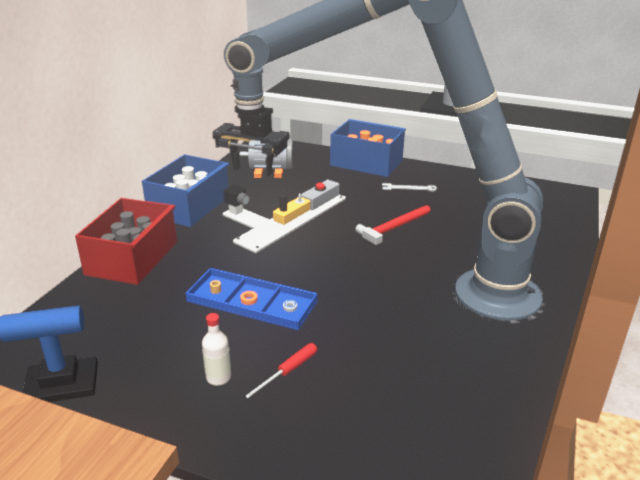

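The scene view shows the button at (262,315), pin near (300,305) and post top near (326,291). The side view shows the bearing at (290,306) in the tray compartment nearest the base, and the post at (283,200).

Run:
```python
from h import *
p=ctrl.camera_params('scene');q=ctrl.camera_params('side')
print('bearing',onz(q,290,305,15).round(1))
B=onz(p,262,315.2,67);print('button',B.round(1)); print('post',onz(p,326,290.5,100).round(1))
im=cv2.imread('pics/s1.png')[:,:,::-1]
h=cv2.cvtColor(im,cv2.COLOR_RGB2HSV)
m=cv2.inRange(h,np.array((20,120,80)),np.array((35,255,255)))
print('tray corners side',[onz(q,*c,25).round(0).tolist() for c in((187,293),(203,272),(316,290),(303,322))])
# plate corners (scene)
print('plate',[onz(p,*c,10).round(0).tolist() for c in((234,320),(243,346),(388,293),(376,275))])
s=im.copy()[230:400,200:420]; cv2.imwrite('pics/s1c.png',cv2.resize(s,None,fx=3.4,fy=3.4,interpolation=cv2.INTER_CUBIC)[:,:,::-1])
```

```text
bearing [456.3 255.8  15. ]
button [ 594.5 -287.3   67. ]
post [ 650.5 -122.5  100. ]
tray corners side [[703.0, 317.0, 25.0], [714.0, 223.0, 25.0], [416.0, 188.0, 25.0], [398.0, 316.0, 25.0]]
plate [[533.0, -345.0, 10.0], [612.0, -365.0, 10.0], [721.0, 42.0, 10.0], [656.0, 54.0, 10.0]]
```

View pics/s1c.png

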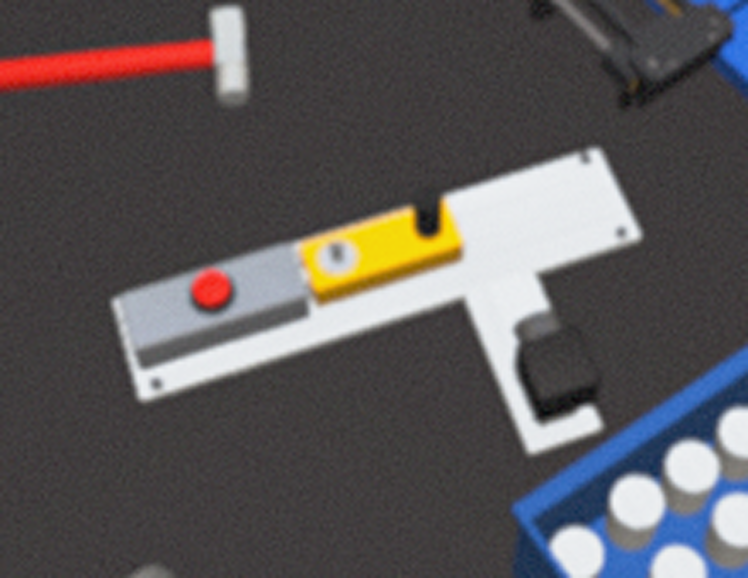

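The button-to-post distance measures 174 mm against a nominal 175, so the presenter is located. Its pull direction is yaw 71°. Next I move above the bearing for a wrist look.

Request:
arm_command:
  plan:
    - [[25,-21,0],[0,0,0],100]
    - [[25,-21,0],[0,0,0],100]
    - [[25,-21,0],[0,0,0],100]
    - [[25,-21,0],[0,0,0],100]
    - [[25,-21,0],[0,0,0],100]
  squeeze: 25

```text
time_s: 0.52
tcp_pos: [568.5, 125.9, 190.1]
ee_rot: [-3.141, 0.0, 1.571]
ft_force: [0.3, 1.0, -0.1]
width: 0.705
grasp_force: 0.0
```

Request:
arm_command:
  plan:
    - [[25,-21,0],[0,0,0],100]
    - [[25,-21,0],[0,0,0],100]
    - [[25,-21,0],[0,0,0],100]
    - [[20,-21,0],[0,0,0],100]
    - [[0,0,0],[0,0,0],100]

```text
time_s: 0.93
tcp_pos: [480.8, 225.6, 190.4]
ee_rot: [-3.139, -0.002, 1.581]
ft_force: [-1.4, 0.5, 0.6]
width: 0.609
grasp_force: 0.0
```

Run:
```python
from h import *
w,p=snap('wrist','w1.png')
E=np.array(p['extrinsics']);print((-E[:3,:3].T@E[:3,3]).round(1),E.round(2).tolist(),proj(p,(456,256,15)))
o=ctrl.get_obs();print(o['time_s'],o['tcp_pos'],o['ee_rot'],o['width'])
```

```text
[479.9 291.6 385.1] [[1.0, 0.01, -0.0, -482.05], [0.01, -0.97, 0.25, 182.45], [-0.0, -0.25, -0.97, 445.02], [0.0, 0.0, 0.0, 1.0]] (np.float64(301.2644919761975), np.float64(183.25405230988628))
0.9833 [483.41206007 222.89795613 190.46511579] [-3.14051951e+00 -6.05893819e-04  1.57750703e+00] 0.6122143195267497
```

View pics/w1.png

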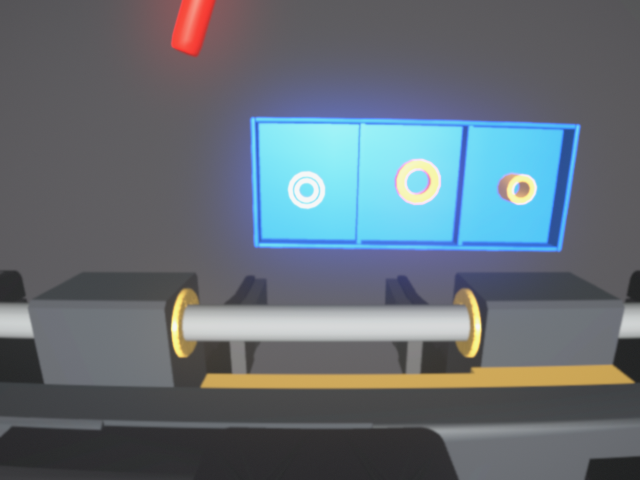

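The bearing is at about (306,190), central in its compartment, which runs from column 257 to 360. The tray is nearly square to the tool.

Run:
```python
from h import *
p=ctrl.camera_params('wrist');im=cv2.imread('pics/w1.png')
h=cv2.cvtColor(im,cv2.COLOR_BGR2HSV)[150:235,262:354]
m=((h[:,:,1]<90)*255).astype('uint8')
c=max(cv2.findContours(m,0,2)[0],key=cv2.contourArea)
e=cv2.fitEllipse(c);print(e);u=(e[0][0]+262,e[0][1]+150)
b=onz(p,*u,15);print('bearing',b)
for _ in range(1):
    o=ctrl.get_obs();t=o['tcp_pos'];print(t,o['ee_rot']); y=o['ee_rot'][2]
    d=b[:2]-t[:2]
    # tool x=(cos y,sin y), tool y = (sin y,-cos y)
    print('tool dx,dy',d@[np.cos(y),np.sin(y)],d@[np.sin(y),-np.cos(y)])
```

```text
((44.176124572753906, 39.357181549072266), (37.19915771484375, 37.54667663574219), 167.8101806640625)
bearing [463.67252766 247.2856692   15.        ]
[483.41206007 222.89795613 190.46511579] [-3.14051951e+00 -6.05893819e-04  1.57750703e+00]
tool dx,dy 24.51962901710494 -19.57543056264121
```

Request:
arm_command:
  plan:
    - [[8,-6,30],[0,0,0],115]
    - [[8,-6,30],[0,0,0],115]
    - [[6,-5,30],[0,0,0],115]
    - [[3,-3,30],[0,0,0],115]
    - [[0,0,0],[0,0,0],115]

```text
time_s: 1.4
tcp_pos: [462.0, 242.2, 65.2]
ee_rot: [-3.132, 0.006, 1.571]
ft_force: [-0.2, -0.5, 0.2]
width: 0.55
grasp_force: 0.0
```

Request:
arm_command:
  plan:
    - [[0,0,0],[0,0,0],115]
    - [[0,0,0],[0,0,0],115]
    - [[0,0,0],[0,0,0],115]
    - [[0,0,0],[0,0,0],115]
    - [[0,0,0],[0,0,0],115]

```text
time_s: 1.82
tcp_pos: [467.2, 245.2, 72.0]
ee_rot: [3.139, -0.001, 1.57]
ft_force: [1.1, 0.1, 0.4]
width: 0.547
grasp_force: 0.0
```

Run:
```python
from h import *
o=ctrl.get_obs();t=o['tcp_pos'];y=o['ee_rot'][2]
w,p=snap('wrist','w2.png')
print(t,o['ee_rot'],o['width'])
g=proj(p,(463.7,247.3,15));print(g)
x,v=int(g[0]),int(g[1]); h=cv2.cvtColor(w,cv2.COLOR_RGB2HSV)[v-48:v+48,x-55:x+55]
m=((h[:,:,1]<90)*255).astype('uint8')
c=max(cv2.findContours(m,0,2)[0],key=cv2.contourArea);e=cv2.fitEllipse(c);print(e)
b=onz(p,e[0][0]+x-55,e[0][1]+v-48,15);d=b[:2]-t[:2]
print('bearing',b,'tool dx,dy',d@[np.cos(y),np.sin(y)],d@[np.sin(y),-np.cos(y)])
```

```text
[467.21957402 245.21290106  72.01727827] [ 3.13895809e+00 -1.28004657e-03  1.57003023e+00] 0.547351554040108
(np.float64(321.2812253232419), np.float64(242.89537906426992))
((50.69643783569336, 44.058170318603516), (51.46921157836914, 51.699737548828125), 2.753788709640503)
bearing [460.63988283 250.640638    15.        ] tool dx,dy 5.4226946944262915 -6.583847411128174
```

View pics/w2.png

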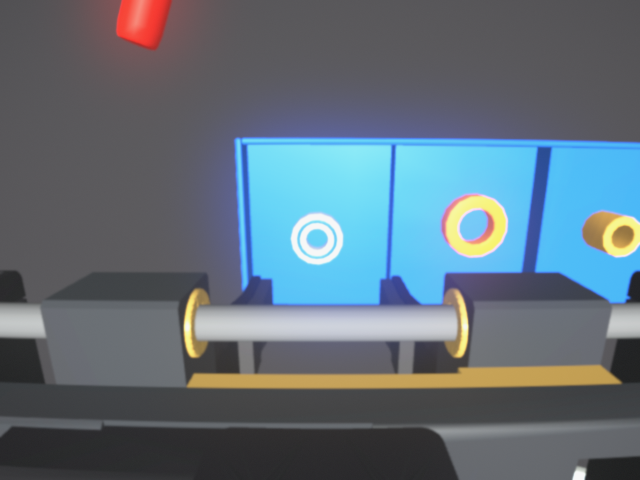

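The bearing is at (317,239) between the fingers, needing a shift of about (5,-6) before descending.

Request:
arm_command:
  plan:
    - [[3,-3,10],[0,0,0],115]
    - [[2,-3,15],[0,0,0],115]
    - [[0,0,20],[0,0,0],115]
    - [[0,0,15],[0,0,0],115]
    - [[0,0,5],[0,0,0],115]

```text
time_s: 2.28
tcp_pos: [458.1, 249.3, 3.1]
ee_rot: [-3.138, 0.002, 1.571]
ft_force: [0.2, -0.0, -0.3]
width: 0.551
grasp_force: 0.0
```

Request:
arm_command:
  plan:
    - [[0,0,0],[0,0,0],115]
    - [[0,0,0],[0,0,0],255]
    - [[0,0,0],[0,0,0],255]
    - [[0,0,0],[0,0,0],255]
    - [[0,0,0],[0,0,0],255]

```text
time_s: 2.7
tcp_pos: [460.6, 250.4, 6.4]
ee_rot: [3.14, -0.001, 1.571]
ft_force: [0.3, -0.5, 0.4]
width: 0.326
grasp_force: 0.0
```

Request:
arm_command:
  plan:
    - [[0,0,0],[0,0,0],255]
    - [[0,0,0],[0,0,0],255]
    - [[0,0,0],[0,0,0],255]
    - [[0,0,0],[0,0,0],255]
    - [[0,0,0],[0,0,0],255]

```text
time_s: 3.12
tcp_pos: [460.0, 250.1, 5.6]
ee_rot: [3.141, -0.0, 1.571]
ft_force: [-0.4, -0.1, 0.2]
width: 0.024
grasp_force: 0.0
```

The fingers closed to near zero, so the grasp missed. I lift and look again.

Request:
arm_command:
  plan:
    - [[0,0,-15],[0,0,0],115]
    - [[0,0,-25],[0,0,0],115]
    - [[0,0,-30],[0,0,0],115]
    - [[0,0,0],[0,0,0],115]
    - [[0,0,0],[0,0,0],115]

```text
time_s: 3.53
tcp_pos: [461.2, 250.8, 77.2]
ee_rot: [3.138, -0.002, 1.571]
ft_force: [0.6, -0.0, -0.3]
width: 0.317
grasp_force: 0.0
```

Request:
arm_command:
  plan:
    - [[0,0,0],[0,0,0],115]
    - [[0,0,0],[0,0,0],115]
    - [[0,0,0],[0,0,0],115]
    - [[0,0,0],[0,0,0],115]
    - [[0,0,0],[0,0,0],115]

```text
time_s: 3.95
tcp_pos: [459.6, 249.8, 74.9]
ee_rot: [-3.14, 0.001, 1.571]
ft_force: [-0.6, -0.2, -0.0]
width: 0.543
grasp_force: 0.0
```

Run:
```python
from h import *
o=ctrl.get_obs();t=o['tcp_pos'];y=o['ee_rot'][2]
w,p=snap('wrist','w3.png');s,_=snap('side','d3.png')
cv2.imwrite('pics/c3.png',np.hstack([cv2.resize(w[100:400,150:450],(400,400)),cv2.resize(s[240:360,180:300],(400,400))])[:,:,::-1])
print(t,o['ee_rot'],o['width'],p)
```

```text
[459.63886967 249.84737486  74.86713436] [-3.14045488e+00  6.21636750e-04  1.57085290e+00] 0.5427331614815042 {'fx': 386.91339676305574, 'fy': 386.91339676305574, 'cx': 325.70881880971604, 'cy': 242.86700938422834, 'k1': -0.05224543999442442, 'extrinsics': array([[ 9.99998598e-01,  1.33084057e-03, -1.01613446e-03,
        -4.59165686e+02],
       [ 1.54161919e-03, -9.68625109e-01,  2.48521671e-01,
         2.38788429e+02],
       [-6.53510628e-04, -2.48522889e-01, -9.68625803e-01,
         3.39877594e+02],
       [ 0.00000000e+00,  0.00000000e+00,  0.00000000e+00,
         1.00000000e+00]])}
```

View pics/c3.png

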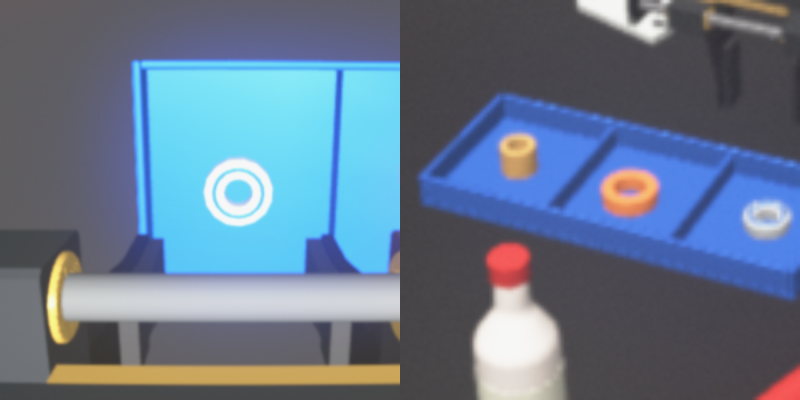

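Run:
```python
from h import *
q=ctrl.camera_params('side');p=ctrl.camera_params('wrist')
def tri(a,b):
    (o1,d1),(o2,d2)=a,b
    s=np.linalg.lstsq(np.c_[d1,-d2],o2-o1,rcond=None)[0];P,Q=o1+s[0]*d1,o2+s[1]*d2
    return ((P+Q)/2).round(1),np.linalg.norm(P-Q).round(1)
print('bearing',tri(ray(p,328.5,243),ray(q,290,304.5)))
print('tcp in side',proj(q,(459.6,249.8,74.9)), 'bearing side', proj(q,(460,250,15)),'bear wrist',onz(p,328.5,243,15))
print('tips y-halfwidth 24:',proj(q,(436,250,75)),proj(q,(484,250,75)))
s=cv2.imread('pics/d3.png');cv2.imwrite('pics/d3c.png',cv2.resize(s[200:340,230:390],None,fx=4.2,fy=4.2,interpolation=cv2.INTER_CUBIC))
```

```text
bearing (array([460.1, 249.5,  10.8]), np.float64(2.0))
tcp in side (np.float64(289.30031434622344), np.float64(282.89731659039757)) bearing side (np.float64(289.52515546616866), np.float64(303.30743398434043)) bear wrist [460.9842364 251.0781685  15.       ]
tips y-halfwidth 24: (np.float64(298.4815098970353), np.float64(285.05952329304057)) (np.float64(279.8344584491776), np.float64(280.7051208134513))
```

View pics/d3c.png

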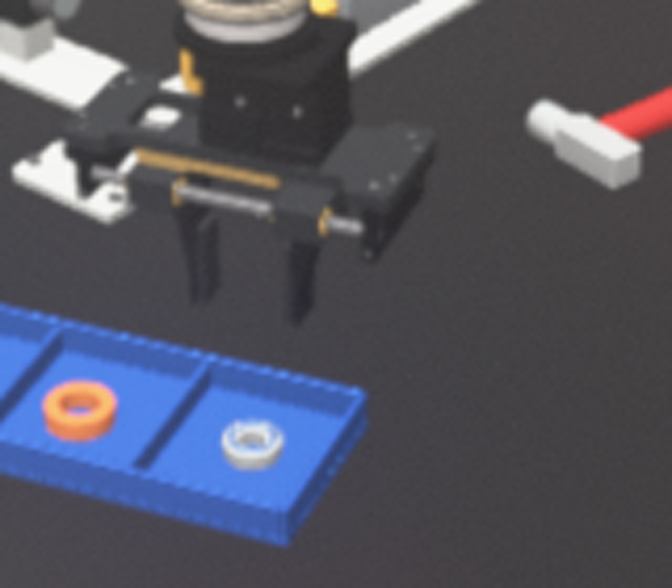

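The bearing has not moved: triangulated at (460,250), z 11. In the side view the fingertips sit at (278,271) and (301,276). That is about 9 px above where the reported TCP should project, so the real tips are roughly 27 mm higher than reported. I'll descend further in small steps while watching the force.

Request:
arm_command:
  plan:
    - [[0,0,20],[0,0,0],115]
    - [[0,0,20],[0,0,0],115]
    - [[0,0,20],[0,0,0],115]
    - [[0,0,10],[0,0,0],115]
    - [[0,0,0],[0,0,0],115]

```text
time_s: 4.47
tcp_pos: [458.4, 249.0, 3.4]
ee_rot: [-3.137, 0.002, 1.571]
ft_force: [-0.2, -0.3, -0.3]
width: 0.552
grasp_force: 0.0
```

Request:
arm_command:
  plan:
    - [[0,0,2],[0,0,0],115]
    - [[0,0,2],[0,0,0],115]
    - [[0,0,2],[0,0,0],115]
    - [[0,0,2],[0,0,0],115]
    - [[0,0,2],[0,0,0],115]

```text
time_s: 4.88
tcp_pos: [460.5, 250.3, -4.0]
ee_rot: [3.14, -0.001, 1.571]
ft_force: [0.5, 0.1, 0.6]
width: 0.548
grasp_force: 0.0
```

Run:
```python
from h import *
o=ctrl.get_obs();print(o['tcp_pos'],o['ft_force'],o['time_s'],o['width'])
s,q=snap('side','d4.png');cv2.imwrite('pics/d4c.png',cv2.resize(s[240:340,230:350],None,fx=6,fy=6,interpolation=cv2.INTER_CUBIC)[:,:,::-1])
```

```text
[460.47912716 250.28592053  -3.96544048] [0.45399    0.13562707 0.64999468] 4.8833 0.5478718905983498
```

View pics/d4c.png

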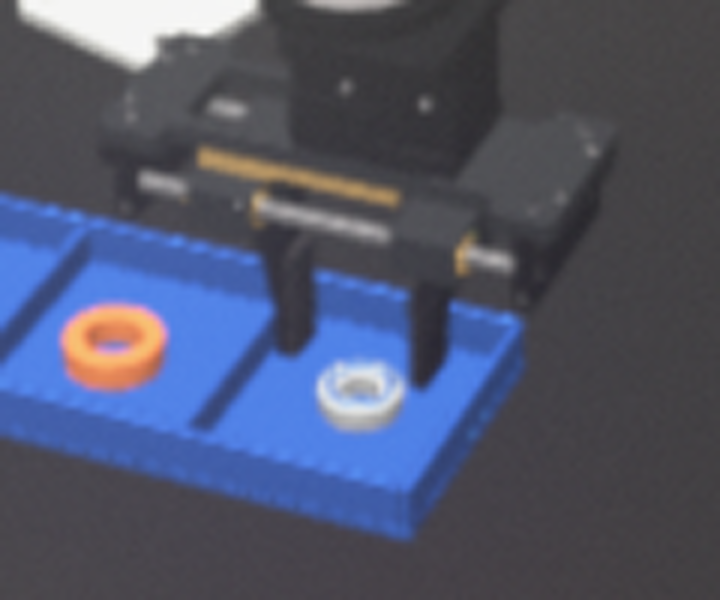

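Tips are at about (290,302), still some 15-20 mm above the floor, and they straddle the bearing. I continue down.

Request:
arm_command:
  plan:
    - [[0,0,3],[0,0,0],115]
    - [[0,0,3],[0,0,0],115]
    - [[0,0,3],[0,0,0],115]
    - [[0,0,2],[0,0,0],115]
    - [[0,0,0],[0,0,0],115]

```text
time_s: 5.35
tcp_pos: [459.6, 249.8, -16.0]
ee_rot: [-3.141, 0.001, 1.571]
ft_force: [0.7, 0.4, 0.2]
width: 0.549
grasp_force: 0.0
```

Request:
arm_command:
  plan:
    - [[0,0,1],[0,0,0],115]
    - [[0,0,1],[0,0,0],115]
    - [[0,0,1],[0,0,0],115]
    - [[0,0,1],[0,0,0],115]
    - [[0,0,0],[0,0,0],115]

```text
time_s: 5.77
tcp_pos: [459.9, 250.0, -19.6]
ee_rot: [-3.141, 0.0, 1.571]
ft_force: [0.4, -0.4, -0.3]
width: 0.547
grasp_force: 0.0
```

Request:
arm_command:
  plan:
    - [[0,0,1],[0,0,0],115]
    - [[0,0,1],[0,0,0],115]
    - [[0,0,1],[0,0,0],115]
    - [[0,0,0],[0,0,0],115]
    - [[0,0,0],[0,0,0],115]

```text
time_s: 6.18
tcp_pos: [460.0, 250.0, -22.5]
ee_rot: [-3.142, 0.0, 1.571]
ft_force: [-0.1, 0.7, 0.1]
width: 0.548
grasp_force: 0.0
```

Request:
arm_command:
  plan:
    - [[0,0,1],[0,0,0],115]
    - [[0,0,1],[0,0,0],115]
    - [[0,0,0],[0,0,0],115]
    - [[0,0,0],[0,0,0],115]
    - [[0,0,0],[0,0,0],115]

```text
time_s: 6.6
tcp_pos: [460.0, 250.1, -24.4]
ee_rot: [3.142, -0.0, 1.571]
ft_force: [-0.5, -0.2, -0.9]
width: 0.554
grasp_force: 0.0
```

Request:
arm_command:
  plan:
    - [[0,0,0],[0,0,0],255]
    - [[0,0,0],[0,0,0],255]
    - [[0,0,0],[0,0,0],255]
    - [[0,0,0],[0,0,0],255]
    - [[0,0,0],[0,0,0],255]

```text
time_s: 7.02
tcp_pos: [460.1, 250.1, -24.4]
ee_rot: [3.141, -0.0, 1.571]
ft_force: [0.5, 0.2, 0.4]
width: 0.383
grasp_force: 25.0
```

Gripped: width 0.38 is about 33 mm, at 25 N. Lifting and carrying to the pin.

Request:
arm_command:
  plan:
    - [[0,0,-15],[0,0,0],255]
    - [[0,0,-30],[0,0,0],255]
    - [[0,0,-35],[0,0,0],255]
    - [[0,0,-35],[0,0,0],255]
    - [[0,0,-35],[0,0,0],255]

```text
time_s: 7.43
tcp_pos: [459.5, 249.7, 126.9]
ee_rot: [-3.141, 0.0, 1.571]
ft_force: [0.2, 0.4, -1.1]
width: 0.385
grasp_force: 25.0
```

Request:
arm_command:
  plan:
    - [[-32,12,0],[0,0,0],255]
    - [[-32,12,0],[0,0,0],255]
    - [[-32,12,0],[0,0,0],255]
    - [[-32,12,0],[0,0,0],255]
    - [[-32,12,0],[0,0,0],255]

```text
time_s: 7.85
tcp_pos: [520.1, 88.5, 125.7]
ee_rot: [3.141, 0.0, 1.571]
ft_force: [-0.3, 0.2, -0.4]
width: 0.388
grasp_force: 25.0
```

Request:
arm_command:
  plan:
    - [[-32,12,0],[0,0,0],255]
    - [[-32,12,0],[0,0,0],255]
    - [[-32,12,0],[0,0,0],255]
    - [[-32,12,0],[0,0,0],255]
    - [[-32,12,0],[0,0,0],255]

```text
time_s: 8.27
tcp_pos: [580.1, -71.6, 125.5]
ee_rot: [-3.141, -0.0, 1.571]
ft_force: [1.1, 0.4, -0.2]
width: 0.377
grasp_force: 25.0
```

Request:
arm_command:
  plan:
    - [[-32,12,0],[0,0,0],255]
    - [[-32,12,0],[0,0,0],255]
    - [[-32,12,0],[0,0,0],255]
    - [[-32,12,0],[0,0,0],255]
    - [[0,0,0],[0,0,6.3],255]

```text
time_s: 8.68
tcp_pos: [628.3, -208.0, 125.2]
ee_rot: [3.14, 0.006, 1.449]
ft_force: [-1.2, -1.1, -0.2]
width: 0.388
grasp_force: 25.0
```

Request:
arm_command:
  plan:
    - [[0,0,0],[0,0,6.3],255]
    - [[0,0,0],[0,0,6.2],255]
    - [[0,0,0],[0,0,0],255]
    - [[0,0,0],[0,0,0],255]
    - [[0,0,0],[0,0,0],255]

```text
time_s: 9.1
tcp_pos: [627.9, -197.6, 125.4]
ee_rot: [-3.141, -0.0, 1.246]
ft_force: [-0.2, 0.0, 0.2]
width: 0.388
grasp_force: 25.0
```

Run:
```python
from h import *
o=ctrl.get_obs();print(o['tcp_pos'],o['ee_rot'],o['time_s'],o['width'])
w,p=snap('wrist','w5.png')
print('btn',blobs(w,(0,150,80),(8,255,255)),proj(p,(594.5,-287,68)),'pin',proj(p,(626.7,-193,76)),'post',proj(p,(650.5,-122.5,100)))
s,q=snap('side','d5.png');s=cv2.resize(s[130:250,210:370],None,fx=3.3,fy=3.3,interpolation=cv2.INTER_CUBIC)[:,:250*2]
print(s.shape)
w2=w
cv2.imwrite('pics/c5.png',w2[:,:,::-1])
```

```text
[ 627.88743875 -197.56205273  125.41251255] [-3.14122208e+00 -1.16450433e-04  1.24550961e+00] 9.1 0.3877099800344644
btn [(np.int32(516), [34.1, 290.9], [22, 279, 25, 24]), (np.int32(434), [43.6, 357.5], [35, 339, 15, 45]), (np.int32(700), [317.2, 364.6], [299, 352, 38, 23])] (np.float64(321.8989899877161), np.float64(370.24355159657205)) pin (np.float64(322.294287446664), np.float64(242.58290409488544)) post (np.float64(321.84552261834864), np.float64(121.37479570635739))
(396, 500, 3)
```

View pics/c5.png

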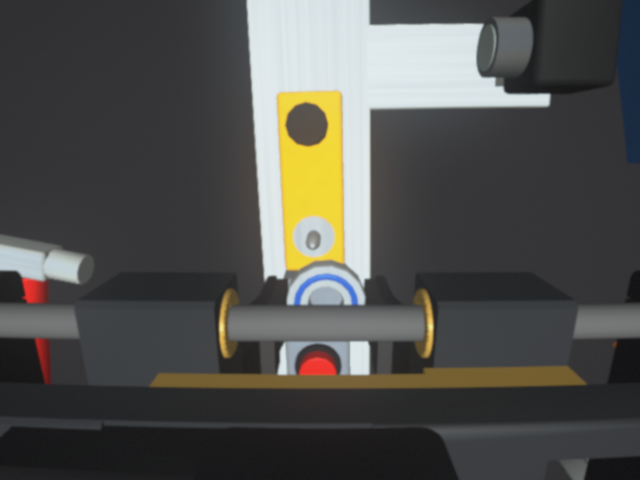

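Clear view: pin tip at about (313,233) and its seat disc at (314,237). The post top is at (307,124), and the held bearing's top face spans columns 288-363 with its top edge at row 262.

Run:
```python
from h import *
o=ctrl.get_obs();p=ctrl.camera_params('wrist');t=o['tcp_pos'];y=o['ee_rot'][2]
w=cv2.imread('pics/w5.png');hs=cv2.cvtColor(w,cv2.COLOR_BGR2HSV)
# seat disc: non-yellow inside box
def fit(m,x0,y0,hull=True):
    c=max(cv2.findContours(m.astype('uint8')*255,0,2)[0],key=cv2.contourArea);e=cv2.fitEllipse(cv2.convexHull(c));return (e[0][0]+x0,e[0][1]+y0),e[1]
d,sz=fit(hs[205:268,289:340,1]<110,289,205);print('disc',d,sz)
k,sz=fit(hs[98:152,284:332,2]<90,284,98);print('post',k,sz)
m=(hs[255:304,270:380,1]>120)&(abs(hs[255:304,270:380,0].astype(int)-112)<12)
ys,xs=np.nonzero(m);print('bluering x',xs.min()+270,xs.max()+270,'top',ys.min()+255)
R=lambda P:((P[:2]-t[:2])@[np.cos(y),np.sin(y)],(P[:2]-t[:2])@[np.sin(y),-np.cos(y)])
D=onz(p,*d,50);K=onz(p,*k,100);print('disc',D,'post',K,'yaw',np.degrees(np.arctan2(*(K-D)[[1,0]])),np.linalg.norm((K-D)[:2]),'tool yaw',np.degrees(y))
print('rel disc',R(D),'rel post',R(K),'pin tip',R(onz(p,313,233,76)))
for zt in(160,165,170):
    print(zt,'bearing front edge',R(onz(p,325.5,262,zt)),'L',R(onz(p,288,297,zt)),'R',R(onz(p,363,297,zt)))
```

```text
disc (313.2923355102539, 236.26354217529297) (41.5211181640625, 42.34089279174805)
post (301.3647861480713, 119.84043884277344) (24.247468948364258, 36.3079948425293)
bluering x 295 356 top 274
disc [ 619.82743169 -192.87226347   50.        ] post [ 640.32412293 -118.29710756  100.        ] yaw 74.63194658818755 77.34059885198667 tool yaw 71.3019115996678
rel disc (np.float64(1.9688856894614353), np.float64(-9.27546876809122)) rel post (np.float64(79.17889523720575), np.float64(-13.767979916786931)) pin tip (np.float64(10.314748446029038), np.float64(-8.60893170559262))
160 bearing front edge (np.float64(16.655822897442835), np.float64(-0.51000850286839)) L (np.float64(0.38760672119743983), np.float64(-17.13415197477644)) R (np.float64(0.42447820668545067), np.float64(16.1505931899761))
165 bearing front edge (np.float64(18.200558585289603), np.float64(-0.5107384452766842)) L (np.float64(2.440210933473152), np.float64(-16.61590189359114)) R (np.float64(2.4759313482644725), np.float64(15.629745054757118))
170 bearing front edge (np.float64(19.745294273136405), np.float64(-0.511468387684872)) L (np.float64(4.492815145748864), np.float64(-16.09765181240584)) R (np.float64(4.527384489843468), np.float64(15.108896919538145))
```

Request:
arm_command:
  plan:
    - [[1,-4,10],[0,0,0],255]
    - [[0,-5,20],[0,0,0],255]
    - [[0,0,20],[0,0,0],255]
    - [[0,0,10],[0,0,0],255]
    - [[0,0,0],[0,0,0],255]

```text
time_s: 9.62
tcp_pos: [617.4, -193.3, 62.4]
ee_rot: [-3.136, 0.0, 1.243]
ft_force: [-0.8, 0.0, -1.2]
width: 0.388
grasp_force: 25.0
```

Request:
arm_command:
  plan:
    - [[0,0,0],[0,0,0],255]
    - [[0,0,0],[0,0,0],255]
    - [[0,0,0],[0,0,0],255]
    - [[0,0,0],[0,0,0],255]
    - [[0,0,0],[0,0,0],255]

```text
time_s: 10.03
tcp_pos: [620.4, -194.3, 66.4]
ee_rot: [3.14, -0.0, 1.243]
ft_force: [-0.0, 0.1, 0.2]
width: 0.387
grasp_force: 25.0
```

Run:
```python
from h import *
o=ctrl.get_obs();t=o['tcp_pos'];y=o['ee_rot'][2];print(t,o['ee_rot'],o['time_s'],o['width'])
w,p=snap('wrist','w6.png')
c=w[60:340,210:430];s,q=snap('side','d6.png');s=s[150:230,250:330]
cv2.imwrite('pics/c6.png',np.hstack([cv2.resize(c,(440,560),interpolation=cv2.INTER_CUBIC),cv2.resize(s,(350,560),interpolation=cv2.INTER_CUBIC)])[:,:,::-1])
```

```text
[ 620.40182108 -194.25403314   66.43062489] [ 3.13998387e+00 -2.14801934e-04  1.24271971e+00] 10.0333 0.38700846106603676
```

View pics/c6.png

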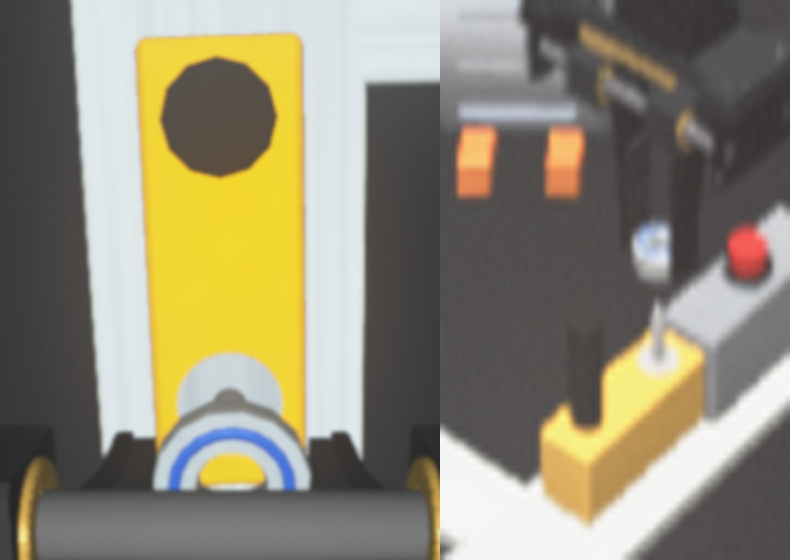

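The bearing hangs centred above the pin in both the wrist and side views. In the wrist view the disc spans columns 298.5-351.5 with top edge at row 236. The bearing spans columns 287-365.5 with top edge at row 258, and the post is at (319.5,118.5). I'll turn that into a residual.

Run:
```python
from h import *
o=ctrl.get_obs();p=ctrl.camera_params('wrist');t=o['tcp_pos'];y=o['ee_rot'][2]
R=lambda P:np.round([(P[:2]-t[:2])@[np.cos(y),np.sin(y)],(P[:2]-t[:2])@[np.sin(y),-np.cos(y)]],1)
w=cv2.imread('pics/w6.png');hs=cv2.cvtColor(w,cv2.COLOR_BGR2HSV)
L,Rr=R(onz(p,298.5,258,50)),R(onz(p,351.5,258,50));print('disc LR',L,Rr,'top',R(onz(p,325,236,50)))
print('pin tip',R(onz(p,325,256,76)),'post',R(onz(p,319.5,118.5,100)))
for z in(104,106,108): print(z,'bearing top',R(onz(p,326,258,z)),'L',R(onz(p,287,295,z)),R(onz(p,365.5,295,z)))
# top edge profile: column 325 hue/sat/val
for v in range(226,306,3): print(v,hs[v,326].tolist(),end=' ')
```

```text
disc LR [  3.4 -15.8] [ 3.5 14.3] top [16.3 -0.8]
pin tip [12.2 -0.7] post [76.2 -3. ]
104 bearing top [19.5 -0.3] L [  2.8 -17.2] [ 2.8 16.8]
106 bearing top [20.1 -0.3] L [  3.6 -17. ] [ 3.6 16.6]
108 bearing top [20.7 -0.3] L [  4.4 -16.8] [ 4.4 16.4]
226 [26, 202, 242] 229 [26, 200, 242] 232 [26, 199, 242] 235 [24, 155, 239] 238 [85, 7, 213] 241 [95, 14, 217] 244 [95, 14, 217] 247 [97, 15, 217] 250 [97, 15, 217] 253 [95, 15, 201] 256 [23, 18, 130] 259 [23, 18, 128] 262 [23, 18, 126] 265 [45, 7, 149] 268 [99, 19, 214] 271 [98, 21, 218] 274 [111, 118, 223] 277 [110, 155, 225] 280 [107, 46, 209] 283 [96, 18, 217] 286 [25, 51, 220] 289 [25, 193, 240] 292 [25, 198, 240] 295 [25, 198, 240] 298 [25, 198, 240] 301 [22, 126, 226] 304 [90, 11, 187]
```

Request:
arm_command:
  plan:
    - [[1.5,-0.5,5],[0,0,0],255]
    - [[0,0,6],[0,0,0],255]
    - [[0,0,3],[0,0,0],255]
    - [[0,0,0],[0,0,0],255]
    - [[0,0,0],[0,0,0],255]

```text
time_s: 10.55
tcp_pos: [619.5, -192.4, 51.0]
ee_rot: [-3.141, 0.0, 1.243]
ft_force: [0.7, 0.3, -0.4]
width: 0.385
grasp_force: 25.0
```

Request:
arm_command:
  plan:
    - [[0,0,3],[0,0,0],255]
    - [[0,0,3],[0,0,0],255]
    - [[0,0,3],[0,0,0],255]
    - [[0,0,3],[0,0,0],255]
    - [[0,0,0],[0,0,0],255]

```text
time_s: 10.97
tcp_pos: [619.3, -192.4, 38.7]
ee_rot: [-3.14, 0.0, 1.243]
ft_force: [-0.1, 0.2, 0.2]
width: 0.384
grasp_force: 25.0
```

The pin has entered the bore with no force. Lowering the rest.

Request:
arm_command:
  plan:
    - [[0,0,3],[0,0,0],255]
    - [[0,0,3],[0,0,0],255]
    - [[0,0,3],[0,0,0],255]
    - [[0,0,3],[0,0,0],255]
    - [[0,0,0],[0,0,0],255]

```text
time_s: 11.38
tcp_pos: [619.3, -192.4, 26.7]
ee_rot: [-3.14, 0.0, 1.243]
ft_force: [0.5, -0.7, -0.7]
width: 0.385
grasp_force: 25.0
```

Request:
arm_command:
  plan:
    - [[0,0,1.5],[0,0,0],255]
    - [[0,0,1.5],[0,0,0],255]
    - [[0,0,1],[0,0,0],255]
    - [[0,0,0.5],[0,0,0],255]
    - [[0,0,0],[0,0,0],255]

```text
time_s: 11.8
tcp_pos: [619.8, -192.5, 23.0]
ee_rot: [-3.142, -0.0, 1.243]
ft_force: [-0.2, 0.4, -0.8]
width: 0.388
grasp_force: 25.0
```

Request:
arm_command:
  plan:
    - [[0,0,0.5],[0,0,0],255]
    - [[0,0,0.5],[0,0,0],130]
    - [[0,0,0],[0,0,0],100]
    - [[0,0,0],[0,0,0],100]
    - [[0,0,0],[0,0,0],100]

```text
time_s: 12.22
tcp_pos: [620.0, -192.5, 22.2]
ee_rot: [3.141, -0.0, 1.243]
ft_force: [0.8, -0.4, -0.2]
width: 0.576
grasp_force: 0.0
```

Request:
arm_command:
  plan:
    - [[0,0,0],[0,0,0],100]
    - [[0,0,-10],[0,0,0],100]
    - [[0,0,-20],[0,0,0],100]
    - [[0,0,-20],[0,0,0],100]
    - [[0,0,-10],[0,0,0],100]

```text
time_s: 12.63
tcp_pos: [621.4, -193.0, 85.3]
ee_rot: [3.137, -0.0, 1.243]
ft_force: [-0.4, -1.0, 0.6]
width: 0.609
grasp_force: 0.0
```

Run:
```python
from h import *
o=ctrl.get_obs();t=o['tcp_pos'];y=o['ee_rot'][2];print(t,o['ee_rot'],o['time_s'],o['width'])
w,p=snap('wrist','w7.png');hs=cv2.cvtColor(w,cv2.COLOR_RGB2HSV)
R=lambda P:np.round([(P[:2]-t[:2])@[np.cos(y),np.sin(y)],(P[:2]-t[:2])@[np.sin(y),-np.cos(y)]],1)
print('expect seat',proj(p,(t[0],t[1],61)))
m=cv2.inRange(hs,np.array((100,90,80)),np.array((125,255,255)));m[:180]=0;m[300:]=0;m[:,:270]=0;m[:,380:]=0
ys,xs=np.nonzero(m);print(xs.min(),xs.max(),ys.min(),ys.max(),len(xs))
e=cv2.fitEllipse(np.c_[xs,ys].astype(np.float32));print(e,R(onz(p,*e[0],61)), 'ring diam mm',2*np.array(e[1])*0)
for v in range(190,290,3):print(v,hs[v,int(e[0][0])].tolist(),end=' ')
```

```text
[ 621.43028788 -193.04811927   85.25278499] [ 3.13727500e+00 -3.94595916e-04  1.24255324e+00] 12.6333 0.6093115302922146
expect seat (np.float64(326.15213563596683), np.float64(259.6955692833278))
300 345 239 282 517
((322.7421875, 260.3722229003906), (40.651493072509766, 42.41379928588867), 90.36045837402344) [-0.4 -2. ] ring diam mm [0. 0.]
190 [26, 201, 243] 193 [26, 202, 242] 196 [26, 200, 243] 199 [26, 201, 242] 202 [26, 200, 242] 205 [26, 199, 242] 208 [26, 198, 242] 211 [26, 200, 242] 214 [26, 198, 242] 217 [26, 197, 242] 220 [26, 197, 242] 223 [26, 195, 242] 226 [26, 197, 242] 229 [21, 148, 214] 232 [40, 5, 158] 235 [99, 15, 218] 238 [111, 72, 222] 241 [111, 137, 221] 244 [102, 24, 217] 247 [83, 10, 196] 250 [23, 16, 129] 253 [25, 12, 131] 256 [30, 11, 138] 259 [30, 9, 148] 262 [40, 9, 162] 265 [72, 7, 179] 268 [99, 19, 211] 271 [75, 7, 145] 274 [99, 21, 211] 277 [104, 34, 217] 280 [110, 145, 230] 283 [109, 55, 213] 286 [30, 19, 214] 289 [25, 183, 240]
```

The bearing is let go and ringed around the pin, flat in view. Now for the button: shut the fingers, move back 100 mm and go down.

Request:
arm_command:
  plan:
    - [[-20,0,0],[0,0,0],255]
    - [[-27,0.5,0],[0,0,0],255]
    - [[-27,0.5,0],[0,0,0],255]
    - [[-26,0,0],[0,0,0],255]
    - [[0,0,0],[0,0,0],255]

```text
time_s: 13.1
tcp_pos: [584.8, -295.3, 81.8]
ee_rot: [-3.141, 0.005, 1.234]
ft_force: [-0.9, -0.6, 0.4]
width: 0.316
grasp_force: 0.0
```

Request:
arm_command:
  plan:
    - [[0,0,10],[0,0,0],255]
    - [[0,0,15],[0,0,0],255]
    - [[0,0,10],[0,0,0],255]
    - [[0,0,3],[0,0,0],255]
    - [[0,0,0],[0,0,0],255]

```text
time_s: 13.52
tcp_pos: [588.0, -285.7, 42.3]
ee_rot: [-3.138, -0.001, 1.244]
ft_force: [1.8, -0.6, 0.3]
width: 0.019
grasp_force: 0.0
```

Request:
arm_command:
  plan:
    - [[0,0,1.5],[0,0,0],255]
    - [[0,0,1.5],[0,0,0],255]
    - [[0,0,1.5],[0,0,0],255]
    - [[0,0,1.5],[0,0,0],255]
    - [[0,0,0],[0,0,0],255]

```text
time_s: 13.93
tcp_pos: [588.5, -287.5, 38.0]
ee_rot: [3.142, -0.0, 1.243]
ft_force: [0.3, 0.1, 0.7]
width: 0.004
grasp_force: 0.0
```

Request:
arm_command:
  plan:
    - [[0,0,1],[0,0,0],255]
    - [[0,0,1],[0,0,0],255]
    - [[0,0,1],[0,0,0],255]
    - [[0,0,1],[0,0,0],255]
    - [[0,0,0],[0,0,0],255]

```text
time_s: 14.35
tcp_pos: [588.7, -287.6, 34.3]
ee_rot: [3.141, -0.0, 1.243]
ft_force: [0.3, -0.3, 2.1]
width: 0.005
grasp_force: 1.3
```

Request:
arm_command:
  plan:
    - [[0,0,1],[0,0,0],255]
    - [[0,0,1],[0,0,0],255]
    - [[0,0,0],[0,0,0],255]
    - [[0,0,0],[0,0,0],255]
    - [[0,0,0],[0,0,0],255]

```text
time_s: 14.77
tcp_pos: [588.7, -287.6, 32.2]
ee_rot: [3.141, 0.0, 1.243]
ft_force: [-0.3, 0.0, 3.1]
width: 0.01
grasp_force: 2.1
```

Request:
arm_command:
  plan:
    - [[0,0,1],[0,0,0],255]
    - [[0,0,1],[0,0,0],255]
    - [[0,0,1],[0,0,0],255]
    - [[0,0,1],[0,0,0],255]
    - [[0,0,0],[0,0,0],255]

```text
time_s: 15.18
tcp_pos: [588.8, -287.7, 30.3]
ee_rot: [3.141, -0.0, 1.243]
ft_force: [-5.0, 2.5, 16.6]
width: 0.005
grasp_force: 8.3
```

Run:
```python
from h import *
w,p=snap('scene','s8.png')
for n,f in(('before','s1.png'),('now','s8.png')):
    im=cv2.imread('pics/'+f)[:,:,::-1];print(n,blobs(im,(20,120,80),(35,255,255)))
    g=im[270:305,315:360].max(2); m=(g<70)&(np.arange(270,305)[:,None]<300)
```

```text
before [(np.int32(624), [312.6, 303.5], [289, 290, 47, 28])]
now [(np.int32(576), [318.6, 302.1], [294, 289, 47, 28])]
```

Force rose to 17 N at the bottom stop and the slide shifted +6 px (about 15 mm), so it is freed. Raise and go over the post.

Request:
arm_command:
  plan:
    - [[0,0,-10],[0,0,0],255]
    - [[0,0,-25],[0,0,0],255]
    - [[0,0,-30],[0,0,0],200]
    - [[0,0,-5],[0,0,0],100]
    - [[30,-1,0],[0,0,0],70]

```text
time_s: 15.65
tcp_pos: [596.1, -267.4, 100.5]
ee_rot: [3.136, 0.006, 1.232]
ft_force: [-0.5, -1.6, 0.4]
width: 0.155
grasp_force: 0.0
```

Request:
arm_command:
  plan:
    - [[35,-1,0],[0,0,0],70]
    - [[35,-1,0],[0,0,0],70]
    - [[35,-1,0],[0,0,0],70]
    - [[30,-1,0],[0,0,0],70]
    - [[22,0,0],[0,0,0],70]

```text
time_s: 16.07
tcp_pos: [644.3, -104.3, 96.9]
ee_rot: [-3.14, -0.002, 1.246]
ft_force: [-0.2, 0.7, -0.6]
width: 0.529
grasp_force: 0.0
```

Request:
arm_command:
  plan:
    - [[0,0,0],[0,0,0],70]
    - [[0,0,0],[0,0,0],70]
    - [[0,0,0],[0,0,0],70]
    - [[0,0,0],[0,0,0],70]
    - [[0,0,0],[0,0,0],70]

```text
time_s: 16.48
tcp_pos: [643.5, -111.1, 97.9]
ee_rot: [-3.141, 0.001, 1.24]
ft_force: [-0.8, 0.2, -0.6]
width: 0.718
grasp_force: 0.0
```

Run:
```python
from h import *
o=ctrl.get_obs();t=o['tcp_pos'];y=o['ee_rot'][2];print(t,y,o['time_s'],o['width'])
w,p=snap('wrist','w9.png');hs=cv2.cvtColor(w,cv2.COLOR_RGB2HSV)
R=lambda P:np.round([(P[:2]-t[:2])@[np.cos(y),np.sin(y)],(P[:2]-t[:2])@[np.sin(y),-np.cos(y)]],1)
print('tcp->',proj(p,(t[0],t[1],100)),'yel',blobs(w,(20,120,80),(35,255,255),30))
m=(hs[:,:,2]<90).astype('uint8');m[:150]=0;m[300:]=0
n,l,s,c=cv2.connectedComponentsWithStats(m)
for i in range(1,n):
    if s[i,4]>150:print(s[i].tolist(),c[i].round(1))
for v in range(170,275,10):print(v,''.join('Y' if 18<h<35 and S>120 else 'd' if V<90 else '.' for h,S,V in hs[v,240:400:3]))
```

```text
[ 643.48062834 -111.08603458   97.85782286] 1.2397303683536627 16.4833 0.7176565271684485
tcp-> (np.float64(326.42143463482034), np.float64(274.26509448963355)) yel [(np.int32(4773), [328.7, 252.4], [294, 201, 68, 105]), (np.int32(944), [159.3, 322.8], [148, 289, 29, 69]), (np.int32(969), [491.9, 322.9], [475, 289, 30, 69]), (np.int32(6552), [446.8, 377.1], [227, 341, 413, 47])]
[0, 150, 272, 150, 39968] [133.  224.9]
[389, 150, 251, 150, 26250] [535.4 240.2]
[309, 228, 41, 56, 1778] [328.7 256.3]
170 dddddddd..............................................
180 dddddddd..............................................
190 ddddddddd.............................................
200 ddddddddd..........................YYY................
210 ddddddddd..........YYYYYYYYYYYYYYYYYYYYYY.............
220 ddddddddd..........YYYYYYYYYYYYYYYYYYYYYY.............
230 ddddddddd..........YYYYYYYYddddddYYYYYYYY.........dddd
240 dddddddddd.........YYYYY.ddddddddddYYYYYY.........dddd
250 dddddddddd.........YYYYYddddddddddddYYYYY.........dddd
260 dddddddddd.........YYYYddddddddddddddYYYY.........dddd
270 dddddddddd.........YYYYYdddddddddddd.YYYY.........dddd
```

The post top is centred about 6.5 mm ahead and 2 mm to tool +y. Descend and grip.

Request:
arm_command:
  plan:
    - [[3,1,5],[0,0,0],70]
    - [[3,1,10],[0,0,0],70]
    - [[0,0,20],[0,0,0],70]
    - [[0,0,20],[0,0,0],70]
    - [[0,0,10],[0,0,0],70]

```text
time_s: 16.95
tcp_pos: [646.1, -103.2, 29.8]
ee_rot: [-3.137, 0.001, 1.243]
ft_force: [1.0, -0.2, -1.3]
width: 0.722
grasp_force: 0.0
```

Request:
arm_command:
  plan:
    - [[0,0,0],[0,0,0],70]
    - [[0,0,0],[0,0,0],255]
    - [[0,0,0],[0,0,0],255]
    - [[0,0,0],[0,0,0],255]
    - [[0,0,0],[0,0,0],255]
  squeeze: 45

```text
time_s: 17.37
tcp_pos: [648.8, -103.9, 34.3]
ee_rot: [3.139, -0.001, 1.243]
ft_force: [-0.3, -0.1, 0.7]
width: 0.51
grasp_force: 0.0
```

Request:
arm_command:
  plan:
    - [[0,0,0],[0,0,0],255]
    - [[0,0,0],[0,0,0],255]
    - [[0,0,0],[0,0,0],255]
    - [[0,0,0],[0,0,0],255]
    - [[0,0,0],[0,0,0],255]

```text
time_s: 17.78
tcp_pos: [647.9, -103.8, 33.3]
ee_rot: [3.141, -0.0, 1.243]
ft_force: [-0.1, -1.1, 2.6]
width: 0.265
grasp_force: 45.0
```

Request:
arm_command:
  plan:
    - [[6,0,0],[0,0,0],255]
    - [[10,-0.2,0],[0,0,0],255]
    - [[10,-0.2,0],[0,0,0],255]
    - [[10,-0.2,0],[0,0,0],255]
    - [[10,-0.2,0],[0,0,0],255]

```text
time_s: 18.2
tcp_pos: [661.8, -59.1, 33.0]
ee_rot: [-3.141, 0.001, 1.243]
ft_force: [-2.8, -2.4, 2.5]
width: 0.268
grasp_force: 45.0
```

Request:
arm_command:
  plan:
    - [[10,-0.2,0],[0,0,0],255]
    - [[10,-0.2,0],[0,0,0],255]
    - [[10,-0.2,0],[0,0,0],255]
    - [[8,0,0],[0,0,0],255]
    - [[5,0,0],[0,0,0],255]

```text
time_s: 18.62
tcp_pos: [674.6, -18.1, 32.8]
ee_rot: [-3.14, 0.001, 1.244]
ft_force: [-4.4, -4.7, 4.7]
width: 0.264
grasp_force: 45.0
```

Request:
arm_command:
  plan:
    - [[4,0,0],[0,0,0],255]
    - [[3,0,0],[0,0,0],255]
    - [[2,0,0],[0,0,0],255]
    - [[1,0,0],[0,0,0],255]
    - [[0,0,0],[0,0,0],255]

```text
time_s: 19.03
tcp_pos: [677.3, -9.7, 32.8]
ee_rot: [-3.139, 0.002, 1.243]
ft_force: [-5.0, -4.2, 4.6]
width: 0.263
grasp_force: 45.0
```

Request:
arm_command:
  plan:
    - [[2,-0.3,0],[0,0,0],255]
    - [[2,-0.3,0],[0,0,0],255]
    - [[1.5,0,0],[0,0,0],255]
    - [[1,0,0],[0,0,0],255]
    - [[0,0,0],[0,0,0],255]

```text
time_s: 19.45
tcp_pos: [679.0, -3.8, 32.8]
ee_rot: [-3.14, 0.002, 1.243]
ft_force: [-4.3, -3.7, 3.7]
width: 0.263
grasp_force: 45.0
```

Request:
arm_command:
  plan:
    - [[1,0,0],[0,0,0],255]
    - [[0,0,0],[0,0,0],255]
    - [[0,0,0],[0,0,0],255]
    - [[0,0,0],[0,0,0],255]
    - [[0,0,0],[0,0,0],255]

```text
time_s: 19.87
tcp_pos: [679.2, -3.3, 32.8]
ee_rot: [-3.14, 0.003, 1.242]
ft_force: [-5.3, -3.9, 3.8]
width: 0.264
grasp_force: 45.0
```

Request:
arm_command:
  plan:
    - [[1,-0.3,0],[0,0,0],255]
    - [[1,-0.3,0],[0,0,0],255]
    - [[0,0,0],[0,0,0],255]
    - [[0,0,0],[0,0,0],255]
    - [[0,0,0],[0,0,0],255]

```text
time_s: 20.28
tcp_pos: [679.1, -3.2, 32.7]
ee_rot: [-3.14, 0.005, 1.241]
ft_force: [-4.2, -6.2, 3.0]
width: 0.265
grasp_force: 45.0
```

Run:
```python
from h import *
o=ctrl.get_obs();t=o['tcp_pos'];print(o['ft_force'],o['time_s'])
s,q=snap('scene','s9.png');d,r=snap('side','d9.png');w,_=snap('wrist','w10.png')
print('scene yel',blobs(s,(20,120,80),(35,255,255)));print('side yel',blobs(d,(20,120,80),(35,255,255)))
# expected seat: button + 220 mm along yaw 72.1
B=np.array([588.8,-287.7]);u=np.array([np.cos(np.radians(72.1)),np.sin(np.radians(72.1))])
P=B+220*u
for n,im,c in(('scene',s,q),('side',d,r)):
    x,v=map(int,proj(c,(*P,61)));hs=cv2.cvtColor(im,cv2.COLOR_RGB2HSV)[v-14:v+15,x-18:x+19]
    m=cv2.inRange(hs,np.array((98,40,60)),np.array((128,255,255)));ys,xs=np.nonzero(m)
    print(n,(x,v),'blue n',len(xs),xs.mean()+x-18 if len(xs) else '',ys.mean()+v-14 if len(xs) else '')
    for row in hs[::2]:print(''.join('Y' if 18<h<35 and S>120 else 'b' if 98<=h<=128 and S>=40 else 'd' if V<90 else '.' for h,S,V in row))
    if len(xs): print(onz(c,xs.mean()+x-18,ys.mean()+v-14,61),'expected',P)
```

```text
[-4.21084348 -6.16527679  2.99168938] 20.2833
scene yel [(np.int32(450), [351.5, 291.5], [331, 280, 38, 25])]
side yel [(np.int32(226), [261.0, 224.9], [245, 215, 39, 25])]
scene (340, 290) blue n 65 340.63076923076926 290.2923076923077
ddddddddddddddddddddddddddddddddddddd
dddddddddddddddddddddddddddddddddd...
dddddddddddddddddddddddddddd......YYY
ddddddddddddddddddddd.......YYYYYYYYY
ddddddddddddddd.......YYYYYYYYYYYYYYY
ddddddddd.......bbbbb...YYYYYYYYYYYYY
dd.......YYYY..bbb...bbb..YYYYYYYYYYY
.........YYYY.bb......bbb.YYYYYYYYYYY
.........YYYY.bbbb...bbb..YYYYYYYYYYY
..........YYYY..bbbbbbb..YYYYYYYYYYYY
...........YYYYY.......YYYYYYYYYYYYYY
............YYYYYYYYYYYYYYYYYYYYYYY..
............YYYYYYYYYYYYYYYY.........
.............YYYYYYYYY.Y.............
..............YYY....................
[656.0309294  -77.33320487  61.        ] expected [656.41845592 -78.34923115]
side (272, 211) blue n 14 274.0 212.71428571428572
....dddddd.d...d....ddddddddddddddddd
d...dddddddd...dddddddddddddddddddddd
d....dddddddddddddddddddddddddddddddd
.......dddddddddddddddddddddddddddddd
d.........dddddddddddddddddddddddddd.
ddddddd...ddddddddddddddddddddddddd..
dddddddddddddddddddddd.dddddddd......
dddddddddddddddd......bb..d..........
ddddddddddddd..bb......b.............
ddddddddd...Y.....bbb.....Y..........
ddddddd.YYYYYY...........YYYY........
ddddddd.YYYYYYYY...Y.YYYYY..Y........
ddddddd.YYYYYY.YYYYYYYYY..Y..........
ddddd.YYYYYYYYYYYYYY...Y.............
dddd.YYYYYYYYYY....Y.....Y...........
[649.17966859 -74.60731058  61.        ] expected [656.41845592 -78.34923115]
```

The last 2 mm of command moved nothing and the pull force rose, so the slide is on the second stop. The bearing is flat on its pin, within about 1 mm of where it should be in the scene view. Handing in.

```bash
python3 -c "
from h import *
print(ctrl.sign_off())"
```

```text
the job is handed in; nothing more can be done
None
```

I handed the job in at about 20 s with the bearing seated on the pin, the button pressed and released, and the slide held by its post at the second stop; sign-off returned no verdict, so I don't know how it was judged.

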